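Spoked tin wheels into their own dishes

ROBOT

A 7-joint arm with a two-finger parallel gripper is mounted at the origin on the work surface. World frame = base frame: x ahead of the robot, y to its left, z up, the work surface at z = 0. Lengths are in m, angles in rad, forces in N, time in s.
With the tool pointing down it reaches from about 0.375 to 0.925 m from the base axis. Payload 3.1 kg.
Tool frame: the origin (TCP) lies on the centre line of the jaws, within the pads' length; the fingertips stand 14 mm ahead of it and the grasp point (between the pads) lies 5 mm behind it (manip.tip_extent is the distance from the TCP to the fingertips, in m); x points along the fingers, y is the direction in which the jaws open and shut, and the axes are right-handed (so a half turn about x gives the same grasp; the last joint's range is limited). The gripper opens to 85 mm and grips with 20 to 120 N. Pads are 22 mm wide; open, the fingers measure 114 mm over their backs; the gripper's body (76 mm by 85 mm) begins 54 mm behind the grasp point. The pads swing forward as they close: fully open they stand 13 mm farther back than shut.
Start: joints at [1.189, 0.383, 0.044, 1.598, -0.018, 1.161, -0.05], TCP at [0.182, -0.624, 0.245] pointing down, gripper open.
Joint ranges: [-2.61, 2.61], [-0.41, 2.15], [-1.48, 1.57], [0, 2.5], [-1.57, 4.71], [0.05, 1.97], [-2.85, 2.85]. Speed limits (rad/s): [2.79, 2.79, 3.14, 3.14, 3.14, 3.14, 3.14].

INTERFACE

Orientations are given as a rotation vector (axis times angle).
In Python, from cell import telemetry, vision, manip gives the robot as it stands.
- The arm moves only by the tool play_rows, never from a script. Its argument "deltas" is a list of rows, each a list of 7 numbers: the finger opening in mm, from 0 to 85.4, then the shift along the world's x, y, z in mm, then the turn, a rotation vector about the world's x, y, z in rad. In form: [[hand, tx, ty, tz, ax, ay, az], ...]. A call has 1 to 10 rows; each row shifts and turns the commanded pose from where the row before left it; what a row does not reach is not made up. A row lasts 1/10 s, in which the tool goes at most 50 mm and 8.59 degrees, less where a joint would pass 70% of its speed; a pose out of reach is approached as far as the arm can. A call is refused whole if a number of a shift passes 50 or a number of a turn 0.15, either way. A call with a gripper value outside its range is refused whole. The fingers move at their own pace and stop on an object; "force" is the grip in N (left out, the last holds). Time passes only in rows, so rows that do not move let the fingers close. It gives the time, the measured TCP pose, the force and the opening at its end, in the units of the state.
- telemetry.get_state(): the state, without advancing time (a new reading comes with each control period).
- vision.snapshot(name): name is "side" or "top"; returns the picture (384x512x3 uint8, red, green, blue); there is no depth.
- vision.camera_info(name): a dict with "camera_matrix" (3x3 intrinsics, pixels), "rvec" (rotation vector, rad) and "tvec" (3), from world to camera coordinates, as OpenCV has them. Camera axes: x right, y down, z forward; pixel columns grow to the right and rows downward; lengths in m; the calibration is good to about 2 mm. A picture is of the moment at which its call begins. camera_info takes no time and is no camera call.
- manip.sign_off(): hands the job in, once; it reports no verdict.
The state is a dict: "time_s": time; "q": joint angles; "joint_velocities": joint speeds; "joint_torque": joint torques, N m; "eef_pos": TCP position; "ee_rot": TCP orientation; "force": force on the tool from outside, world axes, zero at the start; "moment": the same for the moment, N m; "width": finger opening in m.
Only numpy, scipy, OpenCV 4.12 (cv2) and the standard library are available. Lean on these libraries where they do the work, as an engineer would, in place of code of your own. Each camera call takes 0.05 s, during which the arm holds its last target. There are 200 camera calls.

TASK

Four toys' spoked tin wheels are waiting to be cleaned: lay each one flat in the round wooden dish of its own size, the smallest wheel in the smallest dish and so on up to the largest in the largest. Set each wheel down rather than letting it fall, and leave the brass bell and the plain wheel without spokes standing where they are.

Things in the scene. Friction and masses are not known exactly. Their poses are not given: they have to be found in the camera images.
- wheel_1: The smallest spoked wheel: bare tin, lying flat on the table, 40 mm in diameter, six bright spokes on a closed darker disc, 10 mm thick; round hub 16 mm in diameter standing up to 36 mm above the underside: grip it there from above, any yaw, fingertips above the disc. About 50 g (-30 to +40 %). Origin: centre of the underside; z up along the hub.
- wheel_2: The second smallest spoked wheel: bare tin, lying flat on the table, 52 mm in diameter, six bright spokes on a closed darker disc, 10 mm thick; round hub 16 mm in diameter standing up to 36 mm above the underside: grip it there from above, any yaw, fingertips above the disc. About 70 g (-30 to +40 %). Origin: centre of the underside; z up along the hub.
- wheel_3: The second largest spoked wheel: bare tin, lying flat on the table, 64 mm in diameter, six bright spokes on a closed darker disc, 10 mm thick; round hub 16 mm in diameter standing up to 36 mm above the underside: grip it there from above, any yaw, fingertips above the disc. About 100 g (-30 to +40 %). Origin: centre of the underside; z up along the hub.
- wheel_4: The largest spoked wheel: bare tin, lying flat on the table, 76 mm in diameter, six bright spokes on a closed darker disc, 10 mm thick; round hub 16 mm in diameter standing up to 36 mm above the underside: grip it there from above, any yaw, fingertips above the disc. About 130 g (-30 to +40 %). Origin: centre of the underside; z up along the hub.
- dish_1: The smallest of four shallow round wooden dishes, for the 40 mm wheel: 62 mm inside diameter, 70 mm outside, floor 5 mm thick, wall 4 mm thick with its rim 14 mm above the table. Empty at the start; stands firm and does not move. Origin: centre of its underside, at table height.
- dish_2: The second smallest of four shallow round wooden dishes, for the 52 mm wheel: 74 mm inside diameter, 82 mm outside, floor 5 mm thick, wall 4 mm thick with its rim 14 mm above the table. Empty at the start; stands firm and does not move. Origin: centre of its underside, at table height.
- dish_3: The second largest of four shallow round wooden dishes, for the 64 mm wheel: 86 mm inside diameter, 94 mm outside, floor 5 mm thick, wall 4 mm thick with its rim 14 mm above the table. Empty at the start; stands firm and does not move. Origin: centre of its underside, at table height.
- dish_4: The largest of four shallow round wooden dishes, for the 76 mm wheel: 98 mm inside diameter, 106 mm outside, floor 5 mm thick, wall 4 mm thick with its rim 14 mm above the table. Empty at the start; stands firm and does not move. Origin: centre of its underside, at table height.
- plain_wheel: A bystander to leave alone: a loose bare tin wheel like the others but with a plain smooth bright disc, no spokes; 58 mm in diameter, disc 10 mm, hub 16 mm in diameter rising to 36 mm. Origin: centre of the underside.
- bell: A bystander to leave alone: loose round brass bell, 56 mm in diameter, 51 mm high, standing mouth down. Origin: centre of the underside. Wheels, dishes and bell stand mixed, 100 mm or more from centre to centre, 0.42 to 0.70 m from the robot; all else (engine, ladder, wheel rack, jars, tools, up to 105 mm high) stands beyond them at the table's back and sides.
Things that resemble listed ones, but are neither listed nor needed, are in the scene too. Leave any purple look-alike of the wheel_3 alone.

How it is judged:
At the end, for the whole second after the job is handed in: Each of the four spoked wheels lies flat (tilt under 0.1 rad) on the floor of the dish of its own size rank, centre within 12.5 mm of the dish's centre, released and at rest; the bell and the plain wheel are within 15 mm of where they started (horizontal distance between wheel_1 and dish_1 below 0.0125 m and z of wheel_1 in the frame of dish_1 between 0.002 and 0.008 m and angle between each of wheel_1, wheel_2, wheel_3, wheel_4's own z axis and vertical below 0.1 rad and linear speed of each of wheel_1, wheel_2, wheel_3, wheel_4 below 0.02 m/s and horizontal distance between wheel_2 and dish_2 below 0.0125 m and z of wheel_2 in the frame of dish_2 between 0.002 and 0.008 m and horizontal distance between wheel_3 and dish_3 below 0.0125 m and z of wheel_3 in the frame of dish_3 between 0.002 and 0.008 m and horizontal distance between wheel_4 and dish_4 below 0.0125 m and z of wheel_4 in the frame of dish_4 between 0.002 and 0.008 m and distance of each of bell, plain_wheel from where it was at the start of the episode below 0.015 m); the robot touches nothing.
It fails at once if a spoked wheel is let go of in the air (underside more than 45 mm above the table, no finger touching it) ((height (world z) of wheel_1 above 0.045 m and contact force between wheel_1 and the fingers below 0.02 N) or (height (world z) of wheel_2 above 0.045 m and contact force between wheel_2 and the fingers below 0.02 N) or (height (world z) of wheel_3 above 0.045 m and contact force between wheel_3 and the fingers below 0.02 N) or (height (world z) of wheel_4 above 0.045 m and contact force between wheel_4 and the fingers below 0.02 N)).
It fails at once if the bell or the plain wheel is shifted by more than 15 mm (distance of any of bell, plain_wheel from where it was at the start of the episode above 0.015 m).
It also fails if it takes over 106 s, if anything falls off the work surface, if the arm or the gripper's body presses on something with over 40 N, if the wrist force passes 120 N, or if a joint passes its speed limit or range.

## Working session

There is one attempt and no reset: what is moved stays moved. The work goes in short steps, Python scripts to look and compute and a tool call to move; the robot and the scene stay as the last step left them, time stands still between calls to the robot, and variables do not carry over. Pictures are saved under pics/ and viewed, about 12 in all and at most 16, crops included, and the job is handed in when it is done.

Besides the shell and the picture viewer there is one more tool, called after "Emit:" as name(argument=value, ...), one argument or row to a line, values as JSON. play_rows: Moves the arm, as the interface text tells. Its arguments: {"type":"object","properties":{"deltas":{"type":"array","items":{"type":"array","items":{"type":"number"}}},"force":{"type":"number"}},"required":["deltas"]}

```bash
mkdir -p pics; ls
python3 - <<'E'
from cell import telemetry, vision, manip
import cv2, numpy as np
s=telemetry.get_state(); print(s)
for n in("top","side"):
    im=vision.snapshot(n); cv2.imwrite(f"pics/{n}0.png",cv2.resize(im[:,:,::-1],(800,600),interpolation=cv2.INTER_CUBIC)); np.save(f"pics/{n}0.npy",im)
    print(n,vision.camera_info(n))
print(manip.tip_extent)
E
```

```text
pics
{'time_s': 0.0, 'q': array([ 1.18921867,  0.38387806,  0.04384688,  1.599577  , -0.01790162,
        1.16118283, -0.04992376]), 'joint_velocities': array([-0.00048774,  0.00170892,  0.00170913, -0.00017149, -0.00085551,
        0.00232555, -0.0010552 ]), 'joint_torque': array([ 3.04921386e-04, -4.33459818e+01,  1.02474466e+00, -2.49517536e+01,
        1.04861948e-02,  1.13574081e-02, -3.13123479e-06]), 'eef_pos': array([ 0.18172569, -0.62313866,  0.24385809]), 'ee_rot': array([ 2.0698    ,  0.29851161, -2.07088921]), 'force': array([-0.41111297,  0.30359406, -0.69951309]), 'moment': array([0.04027398, 0.00104739, 0.02409929]), 'width': 0.08524962112301439}
top {'camera_matrix': array([[449.75877929,   0.        , 266.27991294],
       [  0.        , 449.75877929, 192.40082932],
       [  0.        ,   0.        ,   1.        ]]), 'rvec': array([ 2.16812486, -2.16405968,  0.12360987]), 'tvec': array([0.00674968, 0.51851566, 1.23494413])}
side {'camera_matrix': array([[359.39993529,   0.        , 260.26879787],
       [  0.        , 359.39993529, 187.66283582],
       [  0.        ,   0.        ,   1.        ]]), 'rvec': array([ 2.29989851, -0.27970629,  0.10516949]), 'tvec': array([-0.50829125,  0.11711231,  0.99312809])}
0.014
```

View pics/top0.png

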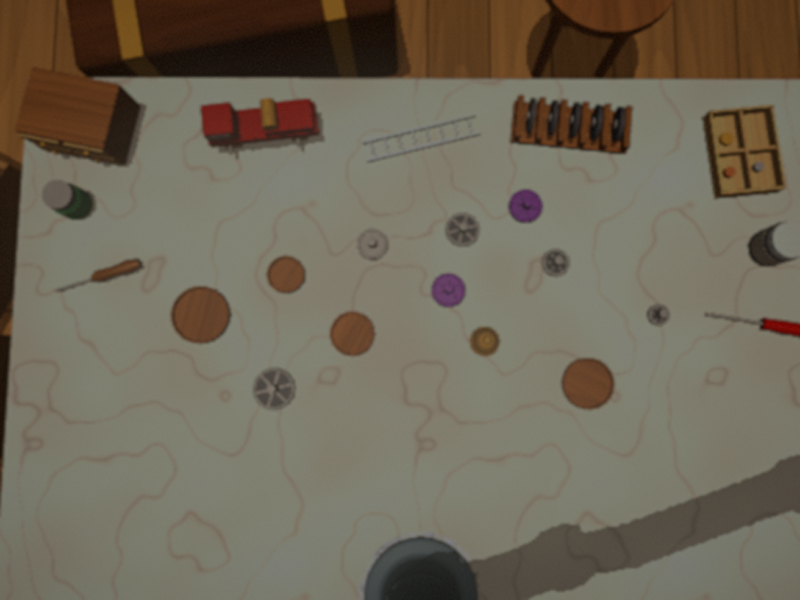

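View pics/side0.png

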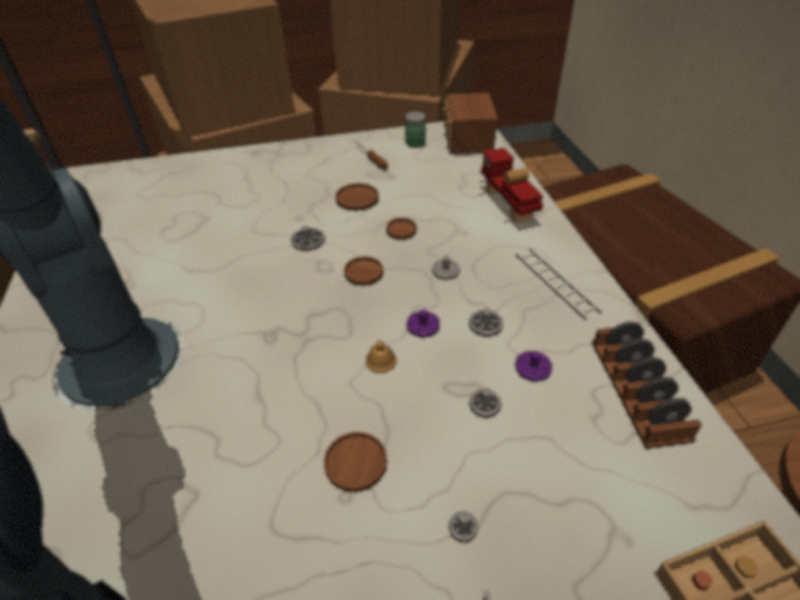

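Top view (800x600 px): the candidate wheels are spoked at (274,388), (462,229), (555,263) and (657,315). Not to be touched are the plain wheel (373,244), the purple look-alikes (525,206) and (448,290), the bell (484,341) and the rack wheels at the back. The dishes are at (200,315), (286,275), (352,333) and (588,383). The side view shows the same layout. Next I measure sizes and positions.

```bash
cat > h.py <<'E'
import numpy as np, cv2
from cell import telemetry, vision, manip
def ray(n,uv,z):
    c=vision.camera_info(n);R=cv2.Rodrigues(c["rvec"])[0];t=np.ravel(c["tvec"])
    d=R.T@np.linalg.inv(c["camera_matrix"])@np.array([uv[0],uv[1],1.]);o=-R.T@t
    return (o+d*(z-o[2])/d[2])[:2]
def mask(im):
    bg=cv2.medianBlur(im,101).astype(int)
    d=np.abs(im.astype(int)-bg).max(2)
    return d
def blob(n,im,c,r,z,thr):
    """contour of the object near pixel c, cast on plane z, circle fit -> centre, diameter (mm)"""
    m=(mask(im)>thr).astype(np.uint8); m=cv2.morphologyEx(m,cv2.MORPH_CLOSE,np.ones((5,5)))
    m=cv2.morphologyEx(m,cv2.MORPH_OPEN,np.ones((3,3)))
    k=np.zeros_like(m);cv2.circle(k,(int(c[0]),int(c[1])),r,1,-1);m&=k
    cs=cv2.findContours(m,cv2.RETR_EXTERNAL,cv2.CHAIN_APPROX_NONE)[0]
    if not cs:return None
    q=max(cs,key=cv2.contourArea)
    p=np.array([ray(n,x,z) for x in q[:,0].astype(float)])
    (e,ax,_)=cv2.fitEllipse((p*1000).astype(np.float32))
    return np.round(e,1),np.round(ax,1)
E
python3 - <<'E'
from h import *
im=np.load("pics/top0.npy"); si=np.load("pics/side0.npy")
T=dict(w4=(274,388),w3=(462,229),w2=(555,263),w1=(657,315),plain=(373,244),bell=(484,341),d4=(200,315),d1=(286,275),d2=(352,333),d3=(588,383),pA=(525,206),pB=(448,290))
S=dict(w4=(308,239),w3=(486,323),w2=(485,403),w1=(463,527),plain=(446,270),d4=(357,197),d1=(401,229),d2=(363,270),d3=(356,461))
for k,c in T.items():
    z=.014 if k[0]=='d' else .01
    print(k,[blob("top",im,np.array(c)*.64,24,z,t) for t in(25,)], blob("side",si,np.array(S[k])*.64,24,z,25) if k in S else '')
a=np.vstack([np.hstack([cv2.resize(im[int(y*.64)-20:int(y*.64)+20,int(x*.64)-20:int(x*.64)+20],(190,190),interpolation=cv2.INTER_CUBIC) for x,y in [T[k] for k in ks]]) for ks in(["w1","w2","w3","w4"],["plain","d1","pA","d4"])])
cv2.imwrite("pics/crop.png",a[:,:,::-1])
E
```

```text
w4 [(array([361.6, 262.8]), array([69.9, 72.6]))] (array([361. , 258.6]), array([74.9, 88. ]))
w3 [(array([652.9, -76. ]), array([58.5, 59.8]))] (array([652. , -81.9]), array([62.4, 71.1]))
w2 [(array([ 592. , -246.1]), array([47.4, 49.8]))] (array([ 590.5, -251.3]), array([51.6, 59.5]))
w1 [(array([ 496.7, -431.9]), array([35.5, 39.1]))] (array([ 495.3, -436.6]), array([39.7, 43.6]))
plain [(array([625.5,  83.3]), array([33.9, 49.7]))] (array([624.2,  84.9]), array([56.4, 74.1]))
bell [(array([ 447.9, -116.1]), array([52. , 52.5]))] 
d4 [(array([494.8, 399.4]), array([103.4, 108.1]))] (array([493.3, 391.7]), array([108.8, 124.4]))
d1 [(array([568.7, 246.3]), array([67.9, 71.1]))] (array([566.6, 238.7]), array([72.5, 89.6]))
d2 [(array([461. , 123.9]), array([79.5, 80.5]))] (array([459.9, 116.3]), array([82.3, 98.8]))
d3 [(array([ 372.3, -300.3]), array([91.4, 94.8]))] (array([ 371.3, -306. ]), array([ 94.7, 102.3]))
pA [(array([ 698.4, -193.7]), array([62.3, 63.6]))] 
pB [(array([540.8, -50.1]), array([61.2, 61.6]))]
```

View pics/crop.png

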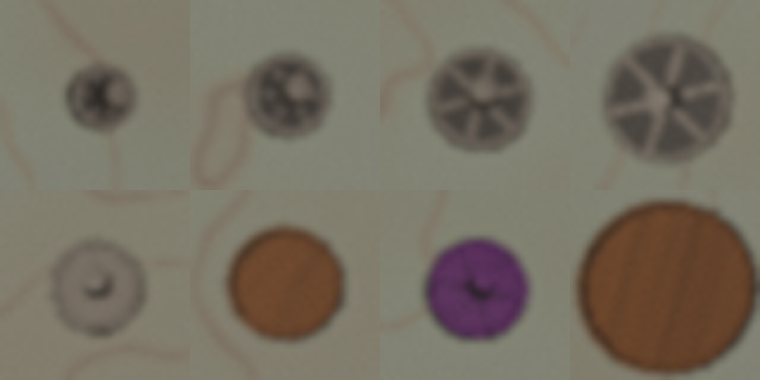

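The crops confirm four spoked grey wheels (measured about 38, 49, 60 and 72 mm), a smooth plain wheel and a purple look-alike. Next I correct the casting height to mid-wall and work out the distances.

Run:
```python
from h import *
im=np.load("pics/top0.npy"); si=np.load("pics/side0.npy")
T=dict(w4=(274,388),w3=(462,229),w2=(555,263),w1=(657,315),plain=(373,244),bell=(484,341),d4=(200,315),d1=(286,275),d2=(352,333),d3=(588,383))
S=dict(w4=(308,239),w3=(486,323),w2=(485,403),w1=(463,527),plain=(446,270),bell=(381,358),d4=(357,197),d1=(401,229),d2=(363,270),d3=(356,461))
for k,c in T.items():
    z=.007 if k[0]=='d' else .005
    a=blob("top",im,np.array(c)*.64,24,z,25)[0];b=blob("side",si,np.array(S[k])*.64,24,z,25)[0]
    print(k,a,b)
R=cv2.Rodrigues(telemetry.get_state()["ee_rot"])[0];print(R.round(3))
for n in("top","side"):
    c=vision.camera_info(n);print(n,-cv2.Rodrigues(c["rvec"])[0].T@c["tvec"])
```

```text
w4 [361.6 263.8] [361.1 265.4]
w3 [654.  -76.3] [654.1 -77.3]
w2 [ 592.9 -247.1] [ 592.1 -247.9]
w1 [ 497.2 -433.6] [ 496.3 -434.4]
plain [626.4  83.6] [626.   90.6]
bell [ 448.2 -116.6] [ 448.3 -112.6]
d4 [495.4 401.6] [494.6 402.5]
d1 [569.8 247.6] [568.6 248.1]
d2 [461.5 124.6] [461.  124.5]
d3 [ 372.2 -302. ] [ 371.5 -301.8]
[[-0.001  0.28  -0.96 ]
 [ 0.002 -0.96  -0.28 ]
 [-1.    -0.002  0.   ]]
top [0.37901541 0.01188902 1.28459995]
side [ 0.35094128 -0.75474279  0.75205202]
```

Emit:
play_rows(
  deltas=[
    [50,31.5,19,-13,0,0,0],
    [50,31.5,19,-13,0,0,0],
    [50,31.5,19,-13,0,0,0],
    [50,31.5,19,-13,0,0,0],
    [50,31.5,19,-13,0,0,0],
    [50,31.5,19,-13,0,0,0],
    [50,31.5,19,-13,0,0,0],
    [50,31.5,19,-13,0,0,0],
    [50,31.5,19,-13,0,0,0],
    [50,31.5,19,-13,0,0,0],
  ],
  force=60,
)

```text
time_s: 1.1
eef_pos: [0.4977, -0.4329, 0.1141]
ee_rot: [2.069, 0.296, -2.071]
force: [0.6, -0.0, 0.5]
width: 0.05
```

Emit:
play_rows(
  deltas=[
    [50,0,0,0,0,0,0],
    [50,0,0,0,0,0,0],
    [50,0,0,0,0,0,0],
  ],
)

```text
time_s: 1.4
eef_pos: [0.4956, -0.4352, 0.1151]
ee_rot: [2.068, 0.293, -2.072]
force: [-1.3, -0.6, 0.2]
width: 0.05
```

Emit:
play_rows(
  deltas=[
    [50,0,0,-15,0,0,0],
    [50,0,0,-15,0,0,0],
    [50,0,0,-15,0,0,0],
    [50,0,0,-15,0,0,0],
    [50,0,0,-10,0,0,0],
    [50,0,0,-8,0,0,0],
    [50,0,0,-8,0,0,0],
    [50,0,0,0,0,0,0],
    [50,0,0,0,0,0,0],
  ],
)

```text
time_s: 2.3
eef_pos: [0.4973, -0.4341, 0.0294]
ee_rot: [2.069, 0.295, -2.069]
force: [0.9, 0.2, 0.0]
width: 0.0501
```

```bash
cat > look.py <<'E'
import sys
from h import *
name=sys.argv[1]; p=np.array(eval(sys.argv[2]))/1000; r=int(sys.argv[3]); out=[]
for n in("top","side"):
    c=vision.camera_info(n); im=vision.snapshot(n)
    u,v=cv2.projectPoints(p[None],c["rvec"],c["tvec"],c["camera_matrix"],None)[0].ravel()
    x=int(np.clip(u-r,0,512-2*r)); y=int(np.clip(v-r,0,384-2*r))
    out.append(cv2.resize(im[y:y+2*r,x:x+2*r],(400,400),interpolation=cv2.INTER_CUBIC)); print(n,"origin",x,y,"scale",200/r)
cv2.imwrite(f"pics/{name}.png",np.hstack(out)[:,:,::-1])
E
python3 look.py g1 "(497,-434,30.)" 35
```

```text
top origin 388 165 scale 5.714285714285714
side origin 262 296 scale 5.714285714285714
```

View pics/g1.png

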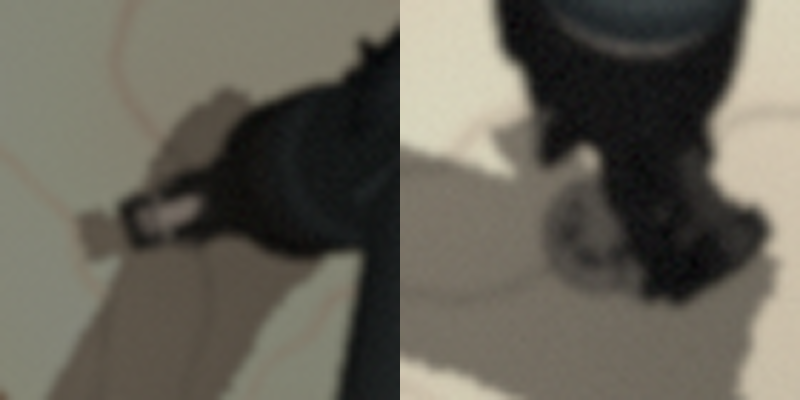

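The hub (about (165,215) in the left crop) sits between the two fingers, so I close on it.

Emit:
play_rows(
  deltas=[
    [8,0,0,0,0,0,0],
    [8,0,0,0,0,0,0],
    [8,0,0,0,0,0,0],
    [8,0,0,0,0,0,0],
    [8,0,0,0,0,0,0],
    [8,0,0,0,0,0,0],
  ],
  force=60,
)

```text
time_s: 3.0
eef_pos: [0.4975, -0.4344, 0.03]
ee_rot: [2.07, 0.295, -2.068]
force: [-0.2, 0.4, 3.7]
width: 0.0135
```

Emit:
play_rows(
  deltas=[
    [8,0,0,5,0,0,0],
    [8,0,0,10,0,0,0],
    [8,0,0,15,0,0,0],
    [8,0,0,20,0,0,0],
    [8,0,0,20,0,0,0],
    [8,0,0,15,0,0,0],
    [8,0,0,5,0,0,0],
    [8,0,0,0,0,0,0],
  ],
)

```text
time_s: 3.8
eef_pos: [0.4976, -0.4345, 0.1207]
ee_rot: [2.07, 0.294, -2.067]
force: [0.9, 0.1, -0.6]
width: 0.014
```

```bash
python3 look.py g2 "(497,-434,95.)" 45
```

```text
top origin 387 153 scale 4.444444444444445
side origin 253 270 scale 4.444444444444445
```

View pics/g2.png

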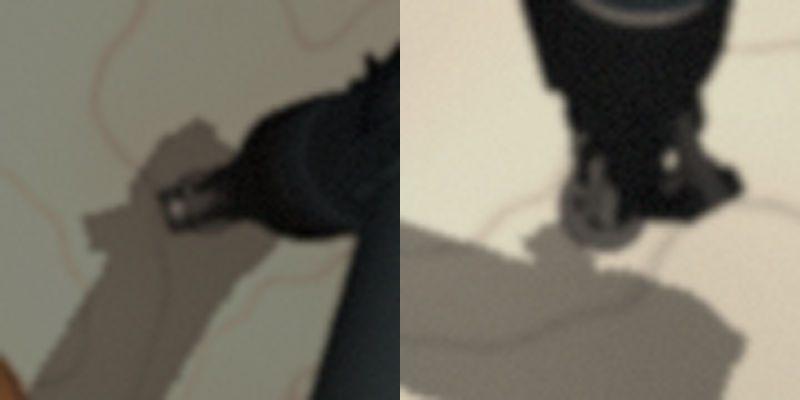

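Emit:
play_rows(
  deltas=[
    [8,1,10,0,0,0,0],
    [8,2,20,0,0,0,0],
    [8,4,40,0,0,0,0],
    [8,4,40,0,0,0,0],
    [8,4,40,0,0,0,0],
    [8,4,40,0,0,0,0],
    [8,4,40,0,0,0,0],
    [8,4,40,0,0,0,0],
    [8,4,40,0,0,0,0],
    [8,4,40,0,0,0,0],
  ],
)

```text
time_s: 4.9
eef_pos: [0.5308, -0.0801, 0.1188]
ee_rot: [2.067, 0.299, -2.07]
force: [0.8, -0.1, -0.6]
width: 0.014
```

Emit:
play_rows(
  deltas=[
    [8,4,40,0,0,0,0],
    [8,4,40,0,0,0,0],
    [8,4,40,0,0,0,0],
    [8,4,40,0,0,0,0],
    [8,4,40,0,0,0,0],
    [8,4,40,0,0,0,0],
    [8,4,40,0,0,0,0],
    [8,6.5,30,0,0,0,0],
    [8,3,22,0,0,0,0],
    [8,0,0,0,0,0,0],
  ],
)

```text
time_s: 5.9
eef_pos: [0.5664, 0.2555, 0.1191]
ee_rot: [2.065, 0.31, -2.067]
force: [-0.8, -0.6, 0.4]
width: 0.0135
```

Emit:
play_rows(
  deltas=[
    [8,0,0,0,0,0,0],
    [8,0,0,0,0,0,0],
  ],
)

```text
time_s: 6.1
eef_pos: [0.5687, 0.2461, 0.1186]
ee_rot: [2.067, 0.292, -2.071]
force: [-0.2, 0.1, -0.2]
width: 0.0141
```

Emit:
play_rows(
  deltas=[
    [8,0,0,-10,0,0,0],
    [8,0,0,-18,0,0,0],
    [8,0,0,-18,0,0,0],
    [8,0,0,-14,0,0,0],
    [8,0,0,-10,0,0,0],
    [8,0,0,-6,0,0,0],
    [8,0,0,-4,0,0,0],
    [8,0,0,-3,0,0,0],
    [8,0,0,-3,0,0,0],
    [8,0,0,0,0,0,0],
  ],
)

```text
time_s: 7.1
eef_pos: [0.5701, 0.2483, 0.035]
ee_rot: [2.07, 0.295, -2.068]
force: [-2.0, -0.3, 5.3]
width: 0.0138
```

```bash
python3 look.py g3 "(569,248,20.)" 40
```

```text
top origin 141 134 scale 5.0
side origin 216 102 scale 5.0
```

View pics/g3.png

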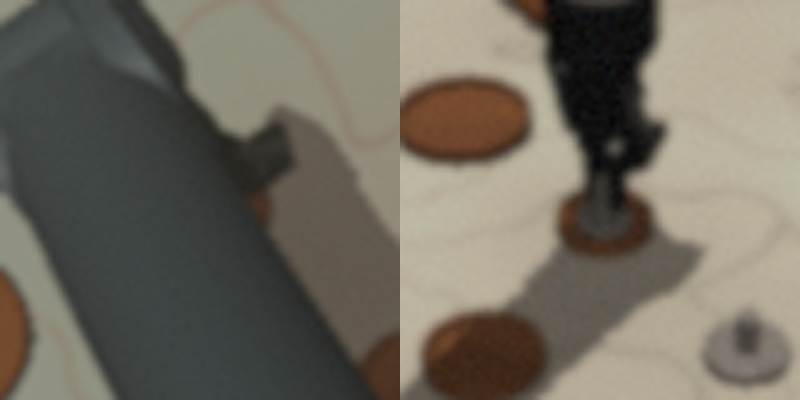

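The side view shows the wheel centred in dish_1 at (605,220), and the 5 N upward force means it is touching the floor. I open and rise.

Emit:
play_rows(
  deltas=[
    [45,0,0,0,0,0,0],
    [45,0,0,0,0,0,0],
    [45,0,0,0,0,0,0],
    [45,0,0,0,0,0,0],
    [45,0,0,10,0,0,0],
    [45,0,0,20,0,0,0],
    [45,0,0,25,0,0,0],
    [45,0,0,25,0,0,0],
    [45,0,0,6,0,0,0],
    [45,0,0,0,0,0,0],
  ],
)

```text
time_s: 8.2
eef_pos: [0.5706, 0.2486, 0.121]
ee_rot: [2.073, 0.297, -2.066]
force: [-0.2, 0.3, -0.4]
width: 0.0449
```

Emit:
play_rows(
  deltas=[
    [45,0,-20,0,0,0,0],
    [45,2,-40,0,0,0,0],
    [45,2,-40,0,0,0,0],
    [45,2,-40,0,0,0,0],
    [45,2,-40,0,0,0,0],
    [45,2,-40,0,0,0,0],
    [45,2,-40,0,0,0,0],
    [45,2,-40,0,0,0,0],
    [45,2,-40,0,0,0,0],
    [45,2,-40,0,0,0,0],
  ],
)

```text
time_s: 9.2
eef_pos: [0.586, -0.1334, 0.1174]
ee_rot: [2.066, 0.297, -2.073]
force: [-0.3, -0.4, 0.3]
width: 0.045
```

Emit:
play_rows(
  deltas=[
    [45,2,-40,0,0,0,0],
    [45,2,-40,0,0,0,0],
    [45,1,-25,0,0,0,0],
    [45,0,-10.5,0,0,0,0],
    [45,0,0,0,0,0,0],
    [45,0,0,0,0,0,0],
    [45,0,0,0,0,0,0],
  ],
)

```text
time_s: 9.9
eef_pos: [0.593, -0.244, 0.1188]
ee_rot: [2.068, 0.302, -2.068]
force: [0.1, 0.1, 1.5]
width: 0.0448
```

Emit:
play_rows(
  deltas=[
    [45,0,0,-10,0,0,0],
    [45,0,0,-20,0,0,0],
    [45,0,0,-20,0,0,0],
    [45,0,0,-15,0,0,0],
    [45,0,0,-10,0,0,0],
    [45,0,0,-8,0,0,0],
    [45,0,0,-8,0,0,0],
    [45,0,0,0,0,0,0],
    [45,0,0,0,0,0,0],
  ],
)

```text
time_s: 10.8
eef_pos: [0.5928, -0.2477, 0.0285]
ee_rot: [2.07, 0.295, -2.069]
force: [0.4, 0.4, 0.2]
width: 0.0449
```

Emit:
play_rows(
  deltas=[
    [8,0,0,0,0,0,0],
    [8,0,0,0,0,0,0],
    [8,0,0,0,0,0,0],
    [8,0,0,0,0,0,0],
    [8,0,0,0,0,0,0],
    [8,0,0,0,0,0,0],
  ],
)

```text
time_s: 11.4
eef_pos: [0.5933, -0.2478, 0.0292]
ee_rot: [2.07, 0.295, -2.067]
force: [-1.2, 1.0, 5.5]
width: 0.0135
```

```bash
python3 look.py g4 "(592,-247,20.)" 40
```

```text
top origin 315 127 scale 5.0
side origin 270 213 scale 5.0
```

View pics/g4.png

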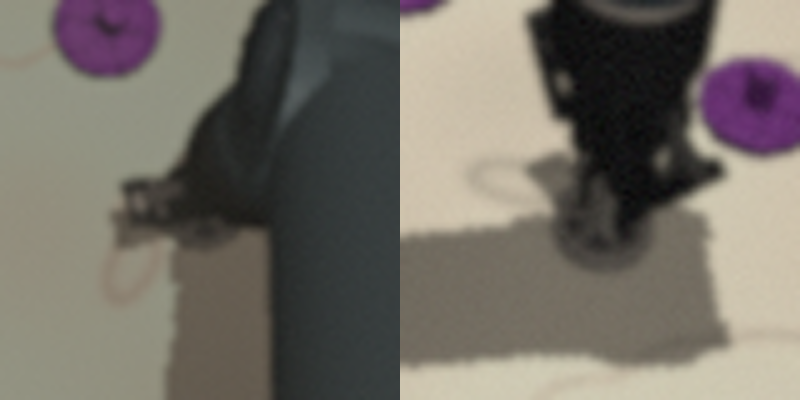

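The fingers hold wheel_2's hub (side crop (600,195)), same width reading as before. I lift it and carry it to dish_2.

Emit:
play_rows(
  deltas=[
    [8,0,0,5,0,0,0],
    [8,0,0,10,0,0,0],
    [8,0,0,20,0,0,0],
    [8,0,0,20,0,0,0],
    [8,0,0,20,0,0,0],
    [8,0,0,11,0,0,0],
    [8,0,0,5,0,0,0],
    [8,0,0,0,0,0,0],
  ],
)

```text
time_s: 12.3
eef_pos: [0.5927, -0.2476, 0.1198]
ee_rot: [2.07, 0.295, -2.068]
force: [-0.0, 0.2, -0.4]
width: 0.0136
```

Emit:
play_rows(
  deltas=[
    [8,-3.2,10,0,0,0,0],
    [8,-7,20,0,0,0,0],
    [8,-12,35,0,0,0,0],
    [8,-12,35,0,0,0,0],
    [8,-12,35,0,0,0,0],
    [8,-12,35,0,0,0,0],
    [8,-12,35,0,0,0,0],
    [8,-12,35,0,0,0,0],
    [8,-12,35,0,0,0,0],
    [8,-12,35,0,0,0,0],
  ],
)

```text
time_s: 13.3
eef_pos: [0.484, 0.0643, 0.1182]
ee_rot: [2.066, 0.297, -2.072]
force: [0.3, 0.6, -1.1]
width: 0.0136
```

Emit:
play_rows(
  deltas=[
    [8,-12,35,0,0,0,0],
    [8,-10,20,0,0,0,0],
    [8,-3,7,0,0,0,0],
    [8,0,0,0,0,0,0],
    [8,0,0,0,0,0,0],
    [8,0,0,0,0,0,0],
  ],
)

```text
time_s: 13.9
eef_pos: [0.4619, 0.1226, 0.119]
ee_rot: [2.07, 0.292, -2.071]
force: [0.5, -0.5, -0.3]
width: 0.014
```

Emit:
play_rows(
  deltas=[
    [8,0,0,-10,0,0,0],
    [8,0,0,-18,0,0,0],
    [8,0,0,-18,0,0,0],
    [8,0,0,-14,0,0,0],
    [8,0,0,-10,0,0,0],
    [8,0,0,-6,0,0,0],
    [8,0,0,-4,0,0,0],
    [8,0,0,-3,0,0,0],
    [8,0,0,-3,0,0,0],
    [8,0,0,0,0,0,0],
  ],
)

```text
time_s: 14.9
eef_pos: [0.4619, 0.1247, 0.0342]
ee_rot: [2.07, 0.295, -2.068]
force: [-1.9, -0.4, 3.8]
width: 0.0137
```

```bash
python3 look.py g5 "(461,125,20.)" 40
```

```text
top origin 184 172 scale 5.0
side origin 192 129 scale 5.0
```

View pics/g5.png

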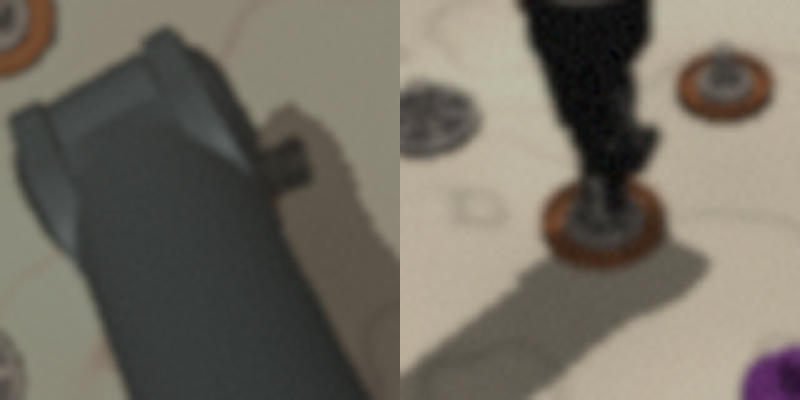

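wheel_2 sits centred in dish_2 (side crop (605,215)), and wheel_1 lies flat in dish_1 (725,85). I release and go to wheel_4.

Emit:
play_rows(
  deltas=[
    [45,0,0,0,0,0,0],
    [45,0,0,0,0,0,0],
    [45,0,0,0,0,0,0],
    [45,0,0,0,0,0,0],
    [45,0,0,10,0,0,0],
    [45,0,0,20,0,0,0],
    [45,0,0,25,0,0,0],
    [45,0,0,25,0,0,0],
    [45,0,0,6,0,0,0],
    [45,0,0,0,0,0,0],
  ],
)

```text
time_s: 16.0
eef_pos: [0.4624, 0.1248, 0.1207]
ee_rot: [2.073, 0.296, -2.066]
force: [0.6, -1.3, 0.2]
width: 0.0446
```

Emit:
play_rows(
  deltas=[
    [45,-10,14,0,0,0,0],
    [45,-20,28,0,0,0,0],
    [45,-20,28,0,0,0,0],
    [45,-20,28,0,0,0,0],
    [45,-20,28,0,0,0,0],
    [45,-10,14,0,0,0,0],
    [45,0,0,0,0,0,0],
    [45,0,0,0,0,0,0],
    [45,0,0,0,0,0,0],
  ],
)

```text
time_s: 16.9
eef_pos: [0.3618, 0.2628, 0.1186]
ee_rot: [2.069, 0.292, -2.071]
force: [-0.3, 0.4, -0.3]
width: 0.0448
```

Emit:
play_rows(
  deltas=[
    [45,0,0,-10,0,0,0],
    [45,0,0,-20,0,0,0],
    [45,0,0,-20,0,0,0],
    [45,0,0,-15,0,0,0],
    [45,0,0,-10,0,0,0],
    [45,0,0,-8,0,0,0],
    [45,0,0,-8,0,0,0],
    [45,0,0,0,0,0,0],
    [45,0,0,0,0,0,0],
  ],
)

```text
time_s: 17.8
eef_pos: [0.3615, 0.2647, 0.0284]
ee_rot: [2.07, 0.296, -2.069]
force: [-0.2, -0.3, -0.7]
width: 0.045
```

Emit:
play_rows(
  deltas=[
    [8,0,0,0,0,0,0],
    [8,0,0,0,0,0,0],
    [8,0,0,0,0,0,0],
    [8,0,0,0,0,0,0],
    [8,0,0,0,0,0,0],
    [8,0,0,0,0,0,0],
  ],
)

```text
time_s: 18.4
eef_pos: [0.3619, 0.265, 0.029]
ee_rot: [2.071, 0.296, -2.068]
force: [-0.5, 0.0, 6.0]
width: 0.0135
```

Emit:
play_rows(
  deltas=[
    [8,0,0,5,0,0,0],
    [8,0,0,10,0,0,0],
    [8,0,0,20,0,0,0],
    [8,0,0,20,0,0,0],
    [8,0,0,20,0,0,0],
    [8,0,0,11,0,0,0],
    [8,0,0,5,0,0,0],
    [8,0,0,0,0,0,0],
  ],
)

```text
time_s: 19.2
eef_pos: [0.3616, 0.2645, 0.1197]
ee_rot: [2.071, 0.296, -2.068]
force: [1.1, 0.1, -1.2]
width: 0.0135
```

Emit:
play_rows(
  deltas=[
    [8,10,10,0,0,0,0],
    [8,20,20,0,0,0,0],
    [8,23,24,0,0,0,0],
    [8,23,24,0,0,0,0],
    [8,23,24,0,0,0,0],
    [8,20,21,0,0,0,0],
    [8,14.5,14.5,0,0,0,0],
    [8,0,0,0,0,0,0],
    [8,0,0,0,0,0,0],
    [8,0,0,0,0,0,0],
  ],
)

```text
time_s: 20.2
eef_pos: [0.4934, 0.4006, 0.1179]
ee_rot: [2.065, 0.293, -2.071]
force: [-0.1, -0.1, -0.9]
width: 0.0136
```

Emit:
play_rows(
  deltas=[
    [8,0,0,-10,0,0,0],
    [8,0,0,-18,0,0,0],
    [8,0,0,-18,0,0,0],
    [8,0,0,-14,0,0,0],
    [8,0,0,-10,0,0,0],
    [8,0,0,-6,0,0,0],
    [8,0,0,-4,0,0,0],
    [8,0,0,-3,0,0,0],
    [8,0,0,-3,0,0,0],
    [8,0,0,0,0,0,0],
  ],
)

```text
time_s: 21.2
eef_pos: [0.4953, 0.4026, 0.0342]
ee_rot: [2.071, 0.296, -2.068]
force: [-0.8, 0.2, 0.3]
width: 0.0139
```

```bash
python3 look.py g6 "(495,402,20.)" 40
```

```text
top origin 86 160 scale 5.0
side origin 187 82 scale 5.0
```

View pics/g6.png

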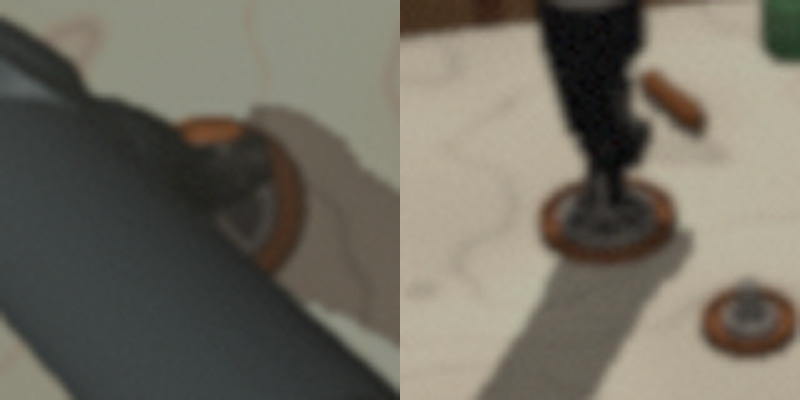

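wheel_4 is centred in dish_4 (side crop (605,220)). The contact force is small, so I lower 1 mm before opening, then go to wheel_3.

Emit:
play_rows(
  deltas=[
    [8,0,0,-1,0,0,0],
    [8,0,0,0,0,0,0],
    [45,0,0,0,0,0,0],
    [45,0,0,0,0,0,0],
    [45,0,0,0,0,0,0],
    [45,0,0,0,0,0,0],
    [45,0,0,12,0,0,0],
    [45,0,0,25,0,0,0],
    [45,0,0,25,0,0,0],
    [45,0,0,25,0,0,0],
  ],
)

```text
time_s: 22.3
eef_pos: [0.4948, 0.4022, 0.1209]
ee_rot: [2.07, 0.296, -2.069]
force: [0.3, 0.2, 0.5]
width: 0.0447
```

Emit:
play_rows(
  deltas=[
    [45,5,-20,0,0,0,0],
    [45,13,-40,0,0,0,0],
    [45,13,-40,0,0,0,0],
    [45,13,-40,0,0,0,0],
    [45,13,-40,0,0,0,0],
    [45,13,-40,0,0,0,0],
    [45,13,-40,0,0,0,0],
    [45,13,-40,0,0,0,0],
    [45,13,-40,0,0,0,0],
    [45,13,-40,0,0,0,0],
  ],
)

```text
time_s: 23.3
eef_pos: [0.6175, 0.0205, 0.1204]
ee_rot: [2.071, 0.296, -2.068]
force: [0.2, 0.7, 0.3]
width: 0.0452
```

Emit:
play_rows(
  deltas=[
    [45,13,-40,0,0,0,0],
    [45,13,-40,0,0,0,0],
    [45,11.2,-18.8,0,0,0,0],
    [45,0,0,0,0,0,0],
    [45,0,0,0,0,0,0],
    [45,0,0,0,0,0,0],
  ],
)

```text
time_s: 23.9
eef_pos: [0.6537, -0.074, 0.1196]
ee_rot: [2.068, 0.301, -2.068]
force: [0.5, -0.1, 0.0]
width: 0.0449
```

Emit:
play_rows(
  deltas=[
    [45,0,0,-10,0,0,0],
    [45,0,0,-20,0,0,0],
    [45,0,0,-20,0,0,0],
    [45,0,0,-15,0,0,0],
    [45,0,0,-10,0,0,0],
    [45,0,0,-8,0,0,0],
    [45,0,0,-8,0,0,0],
    [45,0,0,0,0,0,0],
    [45,0,0,0,0,0,0],
  ],
)

```text
time_s: 24.8
eef_pos: [0.6544, -0.0768, 0.0286]
ee_rot: [2.07, 0.295, -2.069]
force: [0.3, 0.0, -0.3]
width: 0.045
```

Emit:
play_rows(
  deltas=[
    [8,0,0,0,0,0,0],
    [8,0,0,0,0,0,0],
    [8,0,0,0,0,0,0],
    [8,0,0,0,0,0,0],
    [8,0,0,0,0,0,0],
    [8,0,0,0,0,0,0],
  ],
)

```text
time_s: 25.4
eef_pos: [0.6548, -0.0769, 0.0293]
ee_rot: [2.071, 0.295, -2.068]
force: [-0.8, -0.0, 5.5]
width: 0.0139
```

Emit:
play_rows(
  deltas=[
    [8,0,0,5,0,0,0],
    [8,0,0,10,0,0,0],
    [8,0,0,20,0,0,0],
    [8,0,0,20,0,0,0],
    [8,0,0,20,0,0,0],
    [8,0,0,11,0,0,0],
    [8,0,0,5,0,0,0],
    [8,0,0,0,0,0,0],
    [8,-10,-8,0,0,0,0],
  ],
)

```text
time_s: 26.3
eef_pos: [0.6442, -0.0827, 0.1185]
ee_rot: [2.069, 0.301, -2.068]
force: [-0.2, 1.3, -1.0]
width: 0.0139
```

Emit:
play_rows(
  deltas=[
    [8,-25,-20,0,0,0,0],
    [8,-25,-20,0,0,0,0],
    [8,-25,-20,0,0,0,0],
    [8,-25,-20,0,0,0,0],
    [8,-25,-20,0,0,0,0],
    [8,-25,-20,0,0,0,0],
    [8,-25,-20,0,0,0,0],
    [8,-25,-20,0,0,0,0],
    [8,-25,-20,0,0,0,0],
    [8,-25,-20,0,0,0,0],
  ],
)

```text
time_s: 27.3
eef_pos: [0.3909, -0.2852, 0.1181]
ee_rot: [2.068, 0.297, -2.073]
force: [-0.2, -0.7, -1.9]
width: 0.0134
```

Emit:
play_rows(
  deltas=[
    [8,-16,-12,0,0,0,0],
    [8,-6,-5,0,0,0,0],
    [8,0,0,0,0,0,0],
    [8,0,0,0,0,0,0],
    [8,0,0,0,0,0,0],
  ],
)

```text
time_s: 27.8
eef_pos: [0.3734, -0.3006, 0.1193]
ee_rot: [2.069, 0.299, -2.067]
force: [0.1, -0.3, -1.4]
width: 0.0137
```

Emit:
play_rows(
  deltas=[
    [8,0,0,-10,0,0,0],
    [8,0,0,-18,0,0,0],
    [8,0,0,-18,0,0,0],
    [8,0,0,-14,0,0,0],
    [8,0,0,-10,0,0,0],
    [8,0,0,-6,0,0,0],
    [8,0,0,-4,0,0,0],
    [8,0,0,-3,0,0,0],
    [8,0,0,-3,0,0,0],
    [8,0,0,0,0,0,0],
  ],
)

```text
time_s: 28.8
eef_pos: [0.3725, -0.3021, 0.0342]
ee_rot: [2.069, 0.295, -2.069]
force: [-1.7, 0.5, 2.7]
width: 0.0136
```

```bash
python3 look.py g7 "(372,-302,20.)" 40
```

```text
top origin 336 205 scale 5.0
side origin 187 251 scale 5.0
```

View pics/g7.png

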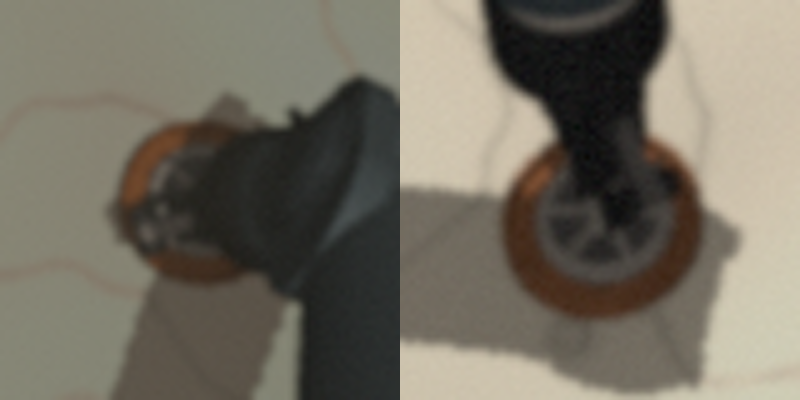

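wheel_3 is centred and touching in dish_3 (side crop (600,225)). I release, rise, and back the arm off toward its start.

Emit:
play_rows(
  deltas=[
    [45,0,0,0,0,0,0],
    [45,0,0,0,0,0,0],
    [45,0,0,0,0,0,0],
    [45,0,0,0,0,0,0],
    [45,0,0,12,0,0,0],
    [45,0,0,25,0,0,0],
    [45,0,0,30,0,0,0],
    [45,0,0,40,0,0,0],
    [45,0,0,40,0,0,0],
  ],
)

```text
time_s: 29.8
eef_pos: [0.3716, -0.3014, 0.1821]
ee_rot: [2.069, 0.296, -2.069]
force: [0.1, -1.5, -0.3]
width: 0.0453
```

Emit:
play_rows(
  deltas=[
    [45,-17,-29,0,0,0,0],
    [45,-17,-29,0,0,0,0],
    [45,-17,-29,0,0,0,0],
    [45,-17,-29,0,0,0,0],
    [45,-17,-29,0,0,0,0],
    [45,-17,-29,0,0,0,0],
    [45,-17,-29,0,0,0,0],
    [45,-17,-29,0,0,0,0],
    [45,-17,-29,0,0,0,0],
    [45,-17,-29,0,0,0,0],
  ],
)

```text
time_s: 30.8
eef_pos: [0.2014, -0.5928, 0.1811]
ee_rot: [2.07, 0.295, -2.068]
force: [0.3, -0.8, 0.3]
width: 0.0453
```

Emit:
play_rows(
  deltas=[
    [45,0,0,0,0,0,0],
    [45,0,0,0,0,0,0],
    [45,0,0,0,0,0,0],
  ],
)

```text
time_s: 31.1
eef_pos: [0.2034, -0.5906, 0.1804]
ee_rot: [2.07, 0.298, -2.067]
force: [0.9, -0.3, -0.6]
width: 0.0451
```

Run:
```python
from h import *
im=vision.snapshot("top"); si=vision.snapshot("side")
D=dict(d1=(569.2,247.8),d2=(461.2,124.6),d3=(371.9,-301.9),d4=(495,402)); rad=dict(d1=20,d2=26,d3=32,d4=38)
# wheel = grey pixels (low saturation) inside the dish region
for k,c in D.items():
    for n,I in(("top",im),("side",si)):
        ci=vision.camera_info(n)
        a=np.linspace(0,2*np.pi,60);r=(rad[k]+11)/1000
        P=np.c_[c[0]/1e3+r*np.cos(a),c[1]/1e3+r*np.sin(a),np.full(60,.014)]
        q=cv2.projectPoints(P,ci["rvec"],ci["tvec"],ci["camera_matrix"],None)[0]
        m=np.zeros(I.shape[:2],np.uint8);cv2.fillPoly(m,[np.round(q).astype(int)],1)
        sat=cv2.cvtColor(I,cv2.COLOR_RGB2HSV)[:,:,1]
        m&=(sat<95).astype(np.uint8);m=cv2.morphologyEx(m,cv2.MORPH_CLOSE,np.ones((5,5)))
        cs=max(cv2.findContours(m,0,1)[0],key=cv2.contourArea)
        p=np.array([ray(n,x,.0135) for x in cs[:,0].astype(float)])*1000
        e,ax,_=cv2.fitEllipse(cv2.convexHull(p.astype(np.float32)))
        print(k,n,np.round(np.array(e)-c,1),np.round(ax,1))
for k,c,s in(("plain",(373,244),(446,270)),("bell",(484,341),(381,358))):
    print(k,blob("top",im,np.array(c)*.64,24,.005,25)[0],blob("side",si,np.array(s)*.64,24,.005,25)[0])
f=lambda I:cv2.resize(I,(400,300),interpolation=cv2.INTER_AREA)
cv2.imwrite("pics/end.png",np.vstack([np.hstack([cv2.resize(im[90:290,90:440],(800,457))])])[:,:,::-1])
print(telemetry.get_state()["time_s"],telemetry.get_state()["eef_pos"])
```

```text
d1 top [-0.3  5.1] [38.7 53.8]
d1 side [0.5 4.5] [57.4 59.9]
d2 top [ 0.7 -0.5] [50.6 52. ]
d2 side [1.6 4. ] [69.6 72.8]
d3 top [-3.4 -4.4] [66.1 77.3]
d3 side [3.2 2.9] [63.6 80.5]
d4 top [-0.4  6.7] [77.1 93.6]
d4 side [0.4 2.6] [97.3 97.9]
plain [623.5  76.7] [626.2  90.6]
bell [ 448.1 -116.5] [ 448.3 -112.5]
31.2 [ 0.2037215  -0.59039852  0.18042601]
```

View pics/end.png

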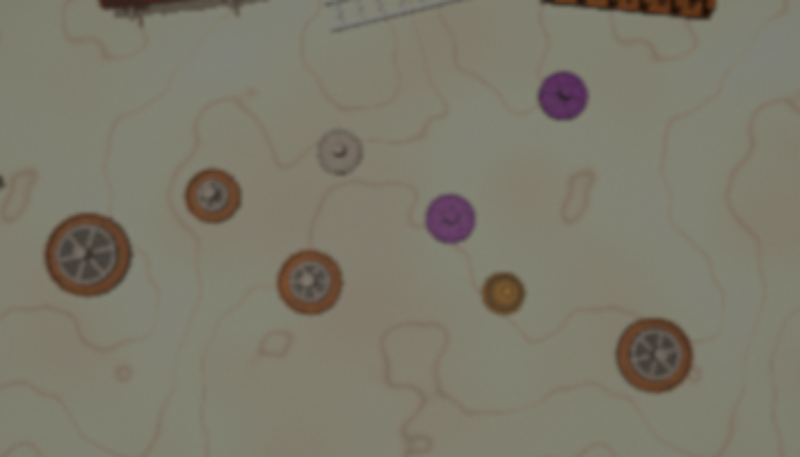

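The final top view shows all four wheels lying flat and centred: dish_4 (88,254), dish_1 (212,196), dish_2 (310,282) and dish_3 (654,355). The bell (503,293) and the plain wheel (340,152, native (238.7,156.5) against (238.7,156.2) at the start) have not moved. I hand it in.

```bash
python3 -c "
from cell import manip
print(manip.sign_off())"
```

```text
the job is handed in; nothing more can be done
None
```

I put each of the four spoked wheels in the dish of its own size and handed the job in after about 31 s of the 106 s. Each was gripped by the hub, lowered until it was at or within about a millimetre of the dish floor, and then released.

- **Placement:** the last top view shows all four wheels flat and centred in their dishes, and the arm is clear of everything. The TCP ended within about 1 mm of each dish centre that I measured in the two cameras.
- **Noisy check:** my automatic wheel-in-dish fit is less reliable. It gave offsets of 1 to 7 mm, because most of the fitted outlines came out too large and included parts of the wooden rim. All were still under the 12.5 mm limit, and I relied on the picture for centring.
- **Bystanders:** the bell's measured position changed by about 0.1 mm. The plain wheel's side-view position changed by about 0.2 mm. Its top-view fit disagreed by about 7 mm, which I put down to poor contrast, since it was already a bad fit at the start. By eye its centre is at the same pixel as before.
- **Grip width:** the gripper read about 13.5 to 14 mm on the 16 mm hubs each time, but every wheel lifted and carried securely.

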